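# Bolt the hold-down strap of a checking fixture

## Robot

A 6-joint arm with a two-finger parallel gripper is mounted at the origin on the work surface. World frame = base frame: x ahead of the robot, y to its left, z up, the work surface at z = 0. Lengths are in m, angles in rad, forces in N, time in s.
With the tool pointing down it reaches from about 0.35 to 0.925 m from the base axis. Payload 6.4 kg.
Tool frame: the origin (TCP) lies midway between the tips of the shut fingers; the grasp point (between the pads) lies 19 mm behind it (env.grasp_offset is the distance from the TCP to the grasp point, in m); z points along the fingers, y is the line along which they close (so a half turn about z gives the same grasp; the last joint's range is limited). The gripper opens to 85 mm and grips with 20 to 120 N. Pads are 22 mm wide; open, the fingers measure 114 mm over their backs; the gripper's body (76 mm by 85 mm) begins 54 mm behind the grasp point. The pads swing forward as they close: fully open they stand 13 mm farther back than shut.
Start: joints at [-1.333, 0.245, 1.558, -0, 1.339, -0.174], TCP at [0.26, -0.596, 0.231] pointing down, gripper open.
Joint ranges: [-3.13, 3.13], [-1.02, 2.26], [0.13, 2.54], [-0.95, 4.09], [0.21, 2.88], [-2.74, 2.74]. Speed limits (rad/s): [2.57, 2.57, 3.14, 3.14, 3.14, 3.14].

## Interface

Orientations are given as a 3x3 rotation matrix whose columns are the frame's x, y, z axes.
In Python, from workcell import env gives the robot as it stands. Calls block until the motion is done:
- env.goto(position, orientation): joint-space move of the TCP to a pose.
- env.move_straight(position, vel=0.15, attitude=None, guard=None): straight line of the TCP; attitude=None keeps the orientation; vel is the mean speed in m/s. With guard (N) it stops when the force on the tool has changed by that much, and returns True; else False.
- env.move_j(angles): joint-space move.
- env.move_gripper(opening, effort=None): finger opening in m; effort is the grip in N (None keeps the last); returns when the fingers have stopped.
- env.hold(seconds).
- env.ik(position, orientation): joint angles nearest the present ones, or None.
- env.read_camera(name): name is "scene" or "side" or "wrist"; returns a dict with "img" (420x560x3 uint8, red, green, blue), "intrinsics" (3x3 intrinsics, pixels), "origin" and "orientation" of the camera in the world; the wrist camera has in their place "hand_eye" (4x4, takes a point from camera to tool coordinates, whose origin is the TCP and whose axes are the flange's). Camera axes: x right, y down, z forward; pixel columns grow to the right and rows downward; lengths in m; the calibration is good to about 2 mm. The wrist camera is an equidistant fisheye: a pixel r from the principal point sees the ray r / f radians off the axis. A picture is of the moment at which its call begins: read the wrist's pose just before it. There is no depth.
A pose or a line that the arm cannot do raises env.PlanningError and nothing moves.
- env.hand_in(): hands the job in; it is judged then, once.
Readings, each from a call of its own:
- env.get_clock(): time.
- env.get_q(): joint angles.
- env.get_qd(): joint speeds.
- env.get_joint_efforts(): joint torques, N m.
- env.get_tcp_pos(): TCP position.
- env.get_tcp_rot(): TCP orientation.
- env.get_force(): force on the tool from outside, world axes, zero at the start.
- env.get_torque(): the same for the moment, N m.
- env.get_opening(): finger opening in m.
- env.get_grip_force(): force on a finger pad.
Only numpy, scipy, OpenCV 4.12 (cv2) and the standard library are available. Lean on these libraries where they do the work, as an engineer would, in place of code of your own. Each camera call takes 0.05 s, during which the arm holds its last target. There are 200 camera calls.

## Task

Lock the hold-down strap of the checking fixture with its slide bolt: lift the bolt's handle out of its notch, slide the bolt to the far end of its travel, where the adjustable catch plate stops it, and lower the handle fully into the notch there. Go by feel and do not force the bolt or its handle hard against anything, leave the other things on the bench where they are, and let go of the handle at the end.

Things in the scene. Friction and masses are not known exactly. Their poses are not given: they have to be found in the camera images.
- fixture: checking fixture fixed to the bench: dark steel base plate 150 (x) x 280 (y) x 12 mm thick; origin at the centre of its underside, z up. A 15 mm steel bolt runs along its y axis, over x = 0, 50 mm up, in two guide blocks 34 mm wide at y = -74 to -60 and +30 to +44, joined by a rail on top (14 mm wide, top at 74 mm). Between bolt and knob stands an upright notched plate at x = -21 mm
- rest_notch (a point): centre of the stem's place in the rest notch (fixture x -21, y -50 mm, 50 mm above the bench; fixture's axes). Along y from here, notched plate 6 mm thick: end post -16 to -6 mm (top 84 mm above the bench), rest notch -6 to +6 (floor 46 mm), land +6 to +32 (top 56 mm), then the adjustable catch plate in the same plane: see lug
- lug (a point): centre of the strap's lug that the bolt's tip enters, 50 mm above the bench; strap top at 82 mm. The catch plate (8 mm thick, foot 4 mm high, 16 mm towards the knob) is clamped at a different y each time, not tracked: land (top 56 mm), locking notch 12 mm wide (floor 46), rigid end post 10 mm thick (top 84). The notch's centre is 38 to 66 mm in +y from the rest notch's
- bolt: the bolt, a loose oiled rod captive in the guides (about 1 mm of play), with its handle: straight stem 8 mm in diameter at right angles, along the bolt's own -x to a ball knob. Origin on the rod's axis at the stem, y along the rod (to its tip, 102 mm). Level towards the fixture's -x when in a notch; turns and slides freely (about 1 N of friction) and falls back by its weight. About 0.3 kg
- knob (a point): centre of the steel ball knob, 18 mm in diameter, 60 mm from the bolt's axis; 50 mm above the bench while the handle is in a notch, free on all sides (38 mm above the base plate). The stem clears the lands when turned up by over 0.6 rad (knob over 84 mm above the bench), the rail stops it at 0.93 rad; on a land it rests at about 0.5 rad (79 mm)
- brass_bush: loose turned brass bush, 26 mm in diameter, 26 mm high, on the base plate behind the bolt; origin under its centre; leave alone
- ring_gauge: loose steel ring, 38 mm in diameter, 12 mm high, on the base plate behind the bolt; origin under its centre; leave alone
- spanner: loose steel spanner 160 mm long lying on the bench to the right of the fixture; leave alone
- mouse: loose white computer mouse, 100 x 60 x 34 mm, on a round black pad on the left; leave alone
Things that resemble listed ones, but are neither listed nor needed, are in the scene too. Of the things that look like the bolt, the middle-sized one is meant.

How it is judged:
By the outcome, as a careful person would: the job done as asked, in the order asked, and still so for the second after the job is handed in, with the robot touching nothing.
It also fails if it takes over 42 s, if anything falls off the work surface, if the arm or the gripper's body presses on something with over 40 N, if the wrist force passes 120 N, or if a joint passes its speed limit or range.

## Working session

There is one attempt and no reset: what is moved stays moved. The work goes in short steps, each a Python script; the robot and the scene stay as the last script left them, time stands still between calls to the robot, and variables do not carry over. Pictures are saved under pics/ and viewed, at most 10 in all, crops included, and the job is handed in when it is done.

```bash
mkdir -p pics; cat > h.py <<'E'
import numpy as np, cv2
from workcell import env
def save(c,name):
    p,R=env.get_tcp_pos(),env.get_tcp_rot()
    d=env.read_camera(c); cv2.imwrite(f'pics/{name}.png',d['img'][:,:,::-1])
    k={x:np.array(v) for x,v in d.items()}; k['p']=np.array(p);k['R']=np.array(R)
    np.savez(f'pics/{name}.npz',**k); return k
def ray(name,u,v):
    d=np.load(f'pics/{name}.npz'); K=d['intrinsics']
    a=np.array([(u-K[0,2])/K[0,0],(v-K[1,2])/K[1,1]])
    if 'origin' in d: r=np.array([*a,1.]);o=d['origin'];R=d['orientation']
    else:
        t=np.hypot(*a); r=np.array([*(a/t*np.sin(t)),np.cos(t)]) if t>0 else np.array([0,0,1.])
        H=d['hand_eye']; o=d['p']+d['R']@H[:3,3]; R=d['R']@H[:3,:3]
    r=R@r; return o,r/np.linalg.norm(r)
def onz(name,u,v,z):
    o,r=ray(name,u,v); return o+r*(z-o[2])/r[2]
def tri(a,b):
    (o1,r1),(o2,r2)=ray(*a),ray(*b)
    s=np.linalg.lstsq(np.c_[r1,-r2],o2-o1,rcond=None)[0]
    p,q=o1+s[0]*r1,o2+s[1]*r2; return (p+q)/2,np.linalg.norm(p-q)
E
python3 - <<'E'
from h import *
np.set_printoptions(precision=4,suppress=True)
for c in('scene','side'):
    k=save(c,c+'0'); print(c,k['origin'],k['orientation'],k['intrinsics'])
k=save('wrist','wrist0');print(k['hand_eye'],k['intrinsics'],k['R'])
a=[cv2.imread(f'pics/{c}0.png') for c in('scene','side')]
for c,i in zip(('scene','side'),a): cv2.imwrite(f'pics/{c}0b.png',cv2.resize(i,(800,600),interpolation=cv2.INTER_CUBIC))
E
```

```text
scene [1.0328 0.22   0.855 ] [[-0.2236  0.7899 -0.571 ]
 [ 0.9747  0.182  -0.13  ]
 [ 0.0013 -0.5856 -0.8106]] [[408.533    0.     283.5119]
 [  0.     408.533  209.0568]
 [  0.       0.       1.    ]]
side [0.2685 1.0403 0.83  ] [[-0.9744 -0.1391  0.1765]
 [-0.2247  0.5898 -0.7757]
 [ 0.0038 -0.7955 -0.606 ]] [[442.2099   0.     275.8535]
 [  0.     442.2099 205.2545]
 [  0.       0.       1.    ]]
[[ 0.001  -0.9578 -0.2875  0.0735]
 [ 1.      0.0009  0.0005  0.0009]
 [-0.0002 -0.2875  0.9578 -0.1426]
 [ 0.      0.      0.      1.    ]] [[325.1923   0.     280.9632]
 [  0.     325.1923 207.1108]
 [  0.       0.       1.    ]] [[ 0.9164  0.4002 -0.0004]
 [ 0.4002 -0.9164  0.0017]
 [ 0.0003 -0.0018 -1.    ]]
```

View pics/scene0b.png

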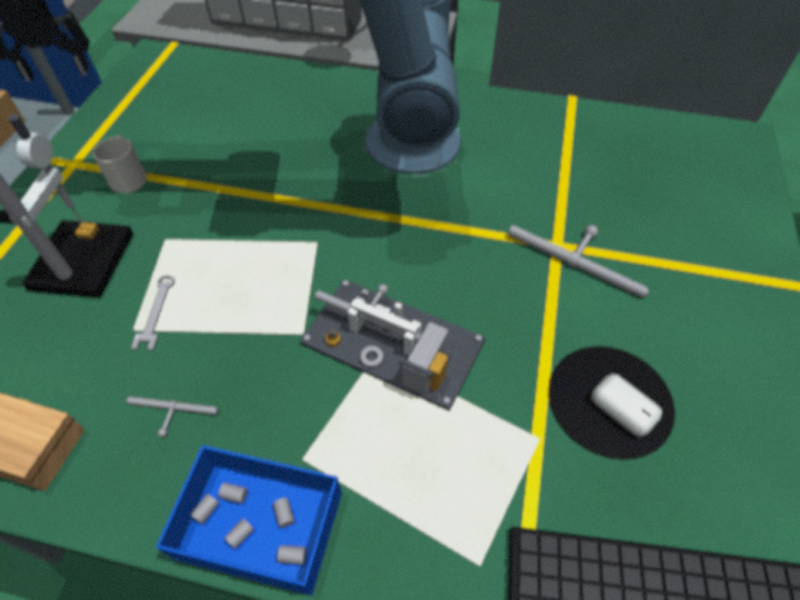

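View pics/side0b.png

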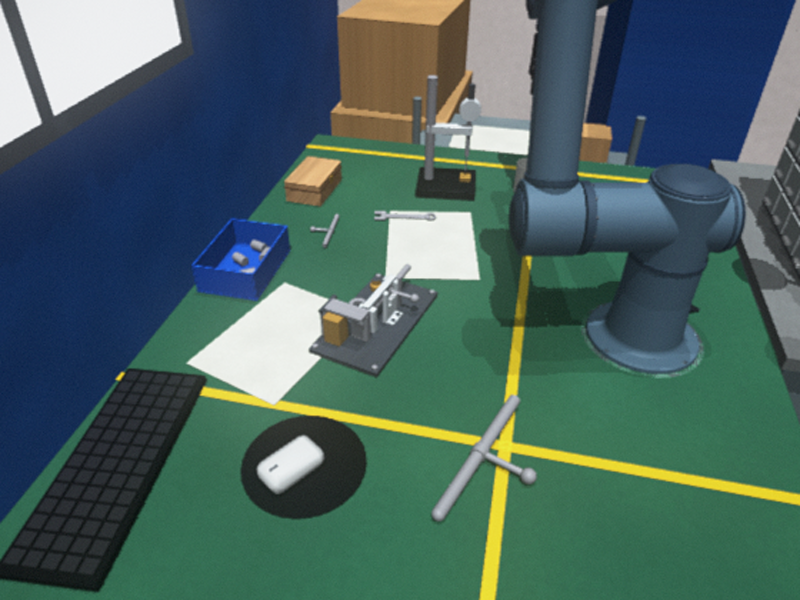

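The fixture is at about (395,342) in the enlarged scene view, with the knob at about (380,291). In the side view the knob is at about (415,297). The other two T-shaped rods are decoys lying on the bench. Next I'll work out a rough pose and move the wrist camera over it.

```bash
python3 - <<'E'
from h import *
np.set_printoptions(precision=4,suppress=True)
s=.7
print('knob',tri(('scene0',380*s,291*s),('side0',415*s,297*s)))
C=[onz('scene0',u*s,v*s,.012) for u,v in((346,283),(302,341),(450,405),(486,337))]
print(np.array(C))
C2=[onz('side0',u*s,v*s,.012) for u,v in((437,290),(377,372),(311,350))]
print(np.array(C2))
c=np.mean(C,0); print(c)
y=C[3]-C[0]+C[2]-C[1]; y[2]=0; print(np.arctan2(y[1],y[0]), np.linalg.norm(y)/2)
E
```

```text
knob (array([0.454 , 0.0428, 0.046 ]), np.float64(0.0054839173460209676))
[[ 0.4288 -0.0274  0.012 ]
 [ 0.5643 -0.0653  0.012 ]
 [ 0.6244  0.2001  0.012 ]
 [ 0.4865  0.2372  0.012 ]]
[[ 0.4194 -0.0392  0.012 ]
 [ 0.4836  0.233   0.012 ]
 [ 0.621   0.204   0.012 ]]
[0.526  0.0861 0.012 ]
1.3521159114412789 0.2714649850089964
```

```bash
cat >> h.py <<'E'
def Rt(yaw):  # tool x along fixture x, tool y along fixture -y, pointing down
    c,s=np.cos(yaw),np.sin(yaw); return np.array([[c,s,0],[s,-c,0],[0,0,-1.]])
E
python3 - <<'E'
from h import *
R=Rt(-.219); f=lambda x,y,z: np.array([.526,.086,0])+R@np.array([x,-y,0])+[0,0,z]
env.goto(f(-.075,-.06,.20),R); env.hold(.2); save('wrist','w1')
env.move_straight(f(-.075,.05,.20),vel=.12); env.hold(.2); save('wrist','w2')
print(env.get_clock(), env.get_force())
a=[cv2.imread(f'pics/{n}.png')  for n in('w1','w2')]
for n,i in zip(('w1','w2'),a): cv2.imwrite(f'pics/{n}b.png',cv2.resize(i,(800,600),interpolation=cv2.INTER_CUBIC))
E
```

```text
4.0833 [ 0.23571451 -0.4500493  -0.39353366]
```

View pics/w1b.png

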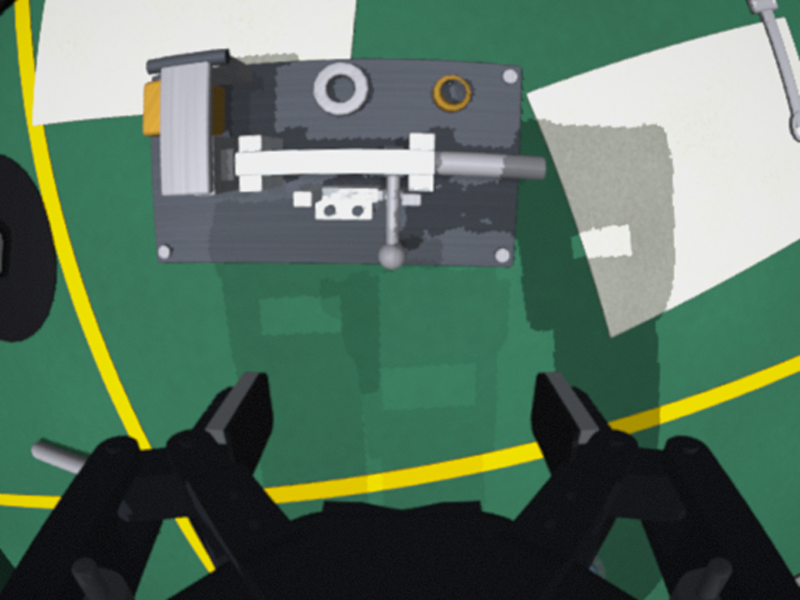

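View pics/w2b.png

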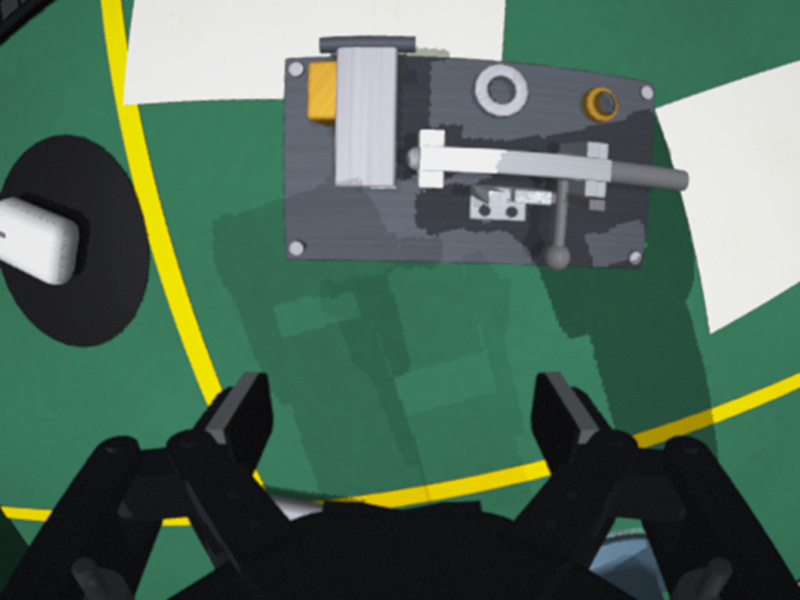

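w1 shows the knob at (391,257), the plate screws at (510,76), (503,256) and (164,252), and the catch plate's end post at (302,199). w2 shows the knob at (558,257), the screws at (295,69), (647,92), (635,258) and (296,249), and the post hidden in shade at about (478,190).

```bash
python3 - <<'E'
from h import *
np.set_printoptions(precision=4,suppress=True)
g=lambda U,V:((U+.5)*.7-.5,(V+.5)*.7-.5)
def circ(n,U,V):
    u,v=g(U,V); im=cv2.imread(f'pics/{n}.png'); G=cv2.cvtColor(im,cv2.COLOR_BGR2HSV)
    x0,y0=int(u)-16,int(v)-9
    s=G[y0:y0+25,x0:x0+33,1]; m=(s<70).astype(np.uint8) # grey against green
    return x0,y0
k,e=tri(('w1',*g(391,257)),('w2',*g(558,257))); print('knob',k,e)
z=.013
A=np.array([onz('w1',*g(*p),z) for p in((510,76),(503,256),(164,252))])
B=np.array([onz('w2',*g(*p),z) for p in((647,92),(635,258),(296,249),(295,69))])
print(A,B,B.mean(0)); 
for a,b in(((510,76),(647,92)),((503,256),(635,258)),((164,252),(296,249))): print(tri(('w1',*g(*a)),('w2',*g(*b))))
for v in(A[2]-A[1],B[2]-B[1],B[3]-B[0],B[0]-B[1],A[0]-A[1]): print(np.arctan2(v[1],v[0]),np.linalg.norm(v))
c=B.mean(0); yaw=np.arctan2(*(B[2]-B[1]+B[3]-B[0])[1::-1])-np.pi/2; R=Rt(yaw)
d=R.T@(k-c); print(yaw,c,'knob in fixture',d[0],-d[1])
p=onz('w1',*g(302,199),.084); d=R.T@(p-c); print('post',d[0],-d[1])
E
```

```text
knob [0.4546 0.0463 0.0538] 0.0008585159286692176
[[ 0.5574 -0.062   0.013 ]
 [ 0.4293 -0.0313  0.013 ]
 [ 0.4918  0.2237  0.013 ]] [[ 0.5574 -0.063   0.013 ]
 [ 0.4298 -0.0316  0.013 ]
 [ 0.4912  0.2232  0.013 ]
 [ 0.6192  0.1926  0.013 ]] [0.5244 0.0803 0.013 ]
(array([ 0.5571, -0.0612,  0.0161]), np.float64(0.00019974346527471684))
(array([ 0.4297, -0.0312,  0.0137]), np.float64(0.0005345017522863306))
(array([0.4917, 0.2226, 0.0149]), np.float64(0.00042398973875874417))
1.330561215897978 0.26252593187234213
1.334267267759085 0.26209498341719345
1.3336556330641964 0.2629779623356819
-0.2414570041126174 0.1314346501512027
-0.23474943111331753 0.1317580281940742
-0.23683539065518944 [0.5244 0.0803 0.013 ] knob in fixture -0.05992668059295354 -0.049365870038438
post -0.021052086345283487 0.0006770294134615315
```

The knob measures (-60, -49.4, 52) mm in the fixture frame. That agrees with the text: 60 mm from the axis, y -50, height 50. The end post's centre is at y≈+1 mm, which puts the locking notch about 40 mm from the rest notch. Grasping now.

```bash
cat >> h.py <<'E'
YAW=-.2368; R=Rt(YAW); K=np.array([.4546,.0463,.051]); C=K+R@np.array([.060,0,0])  # bolt axis at rest
GO=float(env.grasp_offset)
def kp(th,s): # TCP for handle angle th, slide s
    return C+R@np.array([-.06*np.cos(th),-s,0])+[0,0,.06*np.sin(th)-GO]
def st(t=''):
    p=np.array(env.get_tcp_pos()); d=R.T@(p+[0,0,GO]-C)
    F=R.T@np.array(env.get_force()); print(t,'t%.2f x%.4f s%.4f z%.4f'%(env.get_clock(),d[0],-d[1],-d[2]),'F(fx,fy,fz)',np.round([F[0],-F[1],-F[2]],2),'open %.4f grip %.1f'%(env.get_opening(),env.get_grip_force()))
E
python3 - <<'E'
from h import *
print(GO)
env.move_gripper(.045,20)
env.goto(kp(0,0)+[0,0,.08],R)
env.move_straight(kp(0,0),vel=.08,guard=6); st('down')
env.move_gripper(.0,20); st('grip')
save('wrist','g1'); cv2.imwrite('pics/g1b.png',cv2.resize(cv2.imread('pics/g1.png'),(800,600)))
E
```

```text
0.0187
down t6.32 x-0.0594 s0.0001 z0.0005 F(fx,fy,fz) [ 0.05 -0.58  0.22] open 0.0449 grip 0.0
grip t6.68 x-0.0597 s0.0000 z0.0003 F(fx,fy,fz) [0.07 0.2  0.41] open 0.0161 grip 19.5
```

View pics/g1b.png

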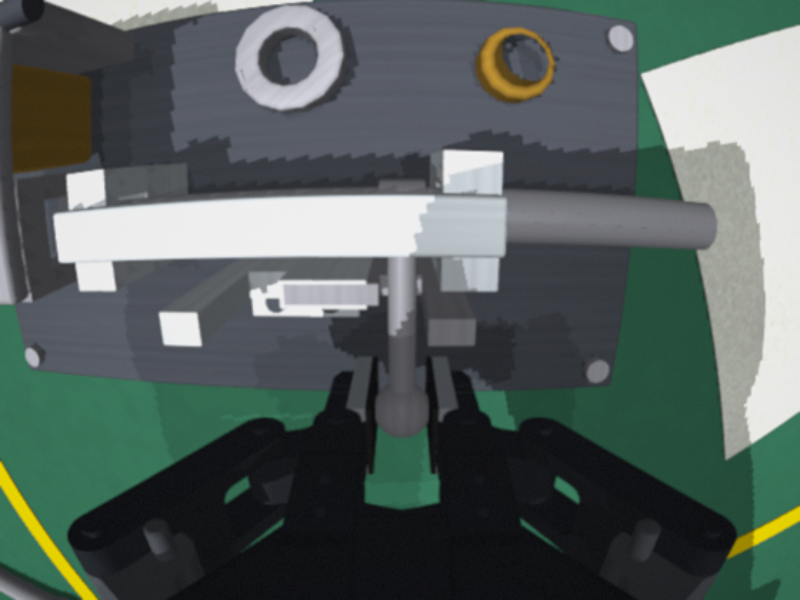

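The knob at (402,412) sits between the two pads. The stem is in the rest notch at (402,285), and the catch plate's end post is at (180,328). Next I'll lift along the arc and then slide with a guard.

```bash
python3 - <<'E'
from h import *
for th in np.linspace(.15,.75,5):
    if env.move_straight(kp(th,0),vel=.06,guard=15): print('guard',th);st();break
st('up')
hit=env.move_straight(kp(.75,.072),vel=.025,guard=3.5); st('slide %s'%hit)
save('wrist','s1'); cv2.imwrite('pics/s1b.png',cv2.resize(cv2.imread('pics/s1.png'),(800,600)))
E
```

```text
up t8.23 x-0.0434 s0.0000 z0.0414 F(fx,fy,fz) [ 0.31 -0.22 -1.43] open 0.0165 grip 19.6
slide True t9.91 x-0.0447 s0.0421 z0.0402 F(fx,fy,fz) [ 0.3  -1.44 -1.01] open 0.0160 grip 19.7
```

View pics/s1b.png

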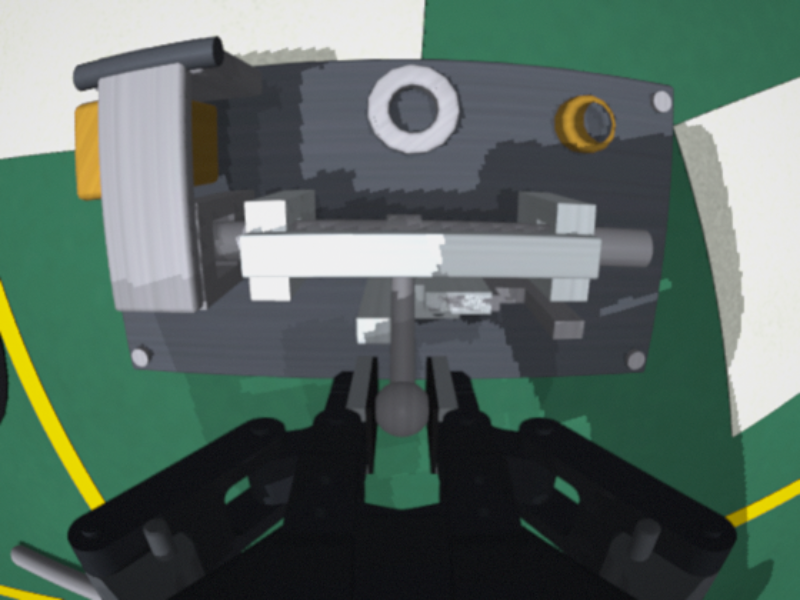

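The stem at (402,300) is against the end post at (373,330). The stop came at s = 42.1 mm, and 42 was predicted. I'll back off 1.8 mm to centre it in the notch and lower along the arc.

```bash
python3 - <<'E'
from h import *
s=.0403
env.move_straight(kp(.75,s),vel=.01); st('back')
for th in np.r_[np.linspace(.65,.05,7),-.02]:
    h=env.move_straight(kp(th,s),vel=.04,guard=5); st('th %.2f %s'%(th,h))
    if h: break
E
```

```text
back t10.33 x-0.0440 s0.0402 z0.0408 F(fx,fy,fz) [-0.17  0.11 -1.29] open 0.0158 grip 19.7
th 0.65 False t10.63 x-0.0482 s0.0403 z0.0360 F(fx,fy,fz) [-1.28 -0.42  0.17] open 0.0165 grip 19.8
th 0.55 False t10.93 x-0.0513 s0.0403 z0.0312 F(fx,fy,fz) [-0.84 -0.03  0.94] open 0.0159 grip 19.8
th 0.45 False t11.23 x-0.0544 s0.0403 z0.0258 F(fx,fy,fz) [-0.94 -0.88  1.41] open 0.0163 grip 19.8
th 0.35 False t11.53 x-0.0568 s0.0402 z0.0202 F(fx,fy,fz) [-0.14 -0.4   0.55] open 0.0162 grip 19.8
th 0.25 False t11.83 x-0.0585 s0.0402 z0.0145 F(fx,fy,fz) [-0.92  0.27  0.29] open 0.0162 grip 19.8
th 0.15 False t12.13 x-0.0597 s0.0402 z0.0086 F(fx,fy,fz) [-0.6  -0.11  0.56] open 0.0162 grip 19.8
th 0.05 False t12.43 x-0.0602 s0.0402 z0.0027 F(fx,fy,fz) [-0.37  0.45  0.97] open 0.0162 grip 19.8
th -0.02 False t12.69 x-0.0599 s0.0403 z-0.0012 F(fx,fy,fz) [0.69 0.23 1.62] open 0.0162 grip 19.9
```

The handle went down freely. I'll release it, back away and check.

```bash
python3 - <<'E'
from h import *
env.move_gripper(.045); env.hold(.3); st('rel')
p=kp(0,.0403)
env.move_straight(p+[0,0,.11],vel=.1); env.hold(.2); save('wrist','e1')
env.move_straight(p+R@np.array([0,.08,0])+[0,0,.11],vel=.12); env.hold(.2); save('wrist','e2'); st()
cv2.imwrite('pics/eb.png',np.hstack([cv2.imread(f'pics/{n}.png')[60:330,80:480] for n in('e1','e2')]))
E
```

```text
rel t13.38 x-0.0600 s0.0403 z-0.0012 F(fx,fy,fz) [ 0.48 -0.32 -0.08] open 0.0452 grip 0.0
 t15.96 x-0.0601 s-0.0392 z0.1100 F(fx,fy,fz) [-0.34  0.45  0.65] open 0.0448 grip 0.0
```

View pics/eb.png

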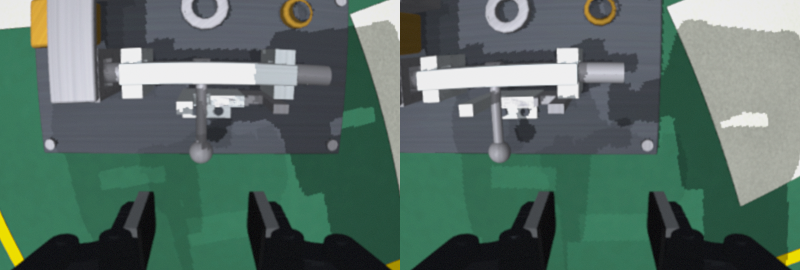

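The knob is at crop (200,152) in e1 and (99,153) in e2, just right of the end post. I'll triangulate its height and place.

```bash
python3 - <<'E'
from h import *
k,e=tri(('e1',280.3,212),('e2',179.3,213)); d=R.T@(k-C); print(k,e,'fixture dx,s',d[0],-d[1])
E
```

```text
[0.46241968 0.08554874 0.04914257] 0.0008454696209185114 fixture dx,s -0.06160602690669598 0.03998789499171136
```

The knob measures 49 mm high (50 expected), 61.6 mm from the axis and 40.0 mm along. That means the handle is fully down in the locking notch, and the gripper is clear.

```bash
python3 -c "
from h import *
print(env.hand_in())"
```

```text
the job is handed in; nothing more can be done
None
```

The bolt is locked: I slid it to the catch plate's stop, lowered the handle fully into the locking notch 40 mm from rest, let go, and handed the job in at about 16 s on the robot's clock.

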